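# Uncover the young cheese and park its mould lid in the drip cradle

### The arm

A 7-joint arm with a two-finger parallel gripper is mounted at the origin on the work surface. World frame = base frame: x ahead of the robot, y to its left, z up, the work surface at z = 0. Lengths are in m, angles in degrees, forces in N, time in s.
With the tool pointing down it reaches from about 0.425 to 0.875 m from the base axis. Payload 4.7 kg.
Tool frame: the origin (TCP) lies at the very end of the fingers, on their centre line; the grasp point (between the pads) lies 19 mm behind it; z points along the fingers, y is the direction in which the jaws open and shut (so a half turn about z gives the same grasp; the last joint's range is limited). The gripper opens to 87 mm and grips with 3 to 60 N. Pads are 19 mm wide; open, the fingers measure 117 mm over their backs; the gripper's body (75 mm by 190 mm) begins 51 mm behind the grasp point.
Start: joints at [0.808, 18.392, -4.016, 83.108, 1.295, 78.541, -3.26], TCP at [0.65, -0, 0.191] pointing down, gripper open.
Joint ranges: [-163.93, 163.93], [-17.29, 119.83], [-79.2, 71.16], [3.27, 140.29], [-89.18, 269.18], [5.43, 117.66], [-154.24, 154.24]. Speed limits (degrees/s): [147.25, 147.25, 180, 180, 180, 180, 180].

### API

Orientations are given as [roll, pitch, yaw] about the fixed x, y, z axes, in that order (R = Rz(yaw) Ry(pitch) Rx(roll)).
In Python, from cell import * gives the robot as it stands.
- The arm moves only by the tool drive_tool, never from a script. Its argument "moves" is text: rows parted by semicolons, each of 5 numbers parted by spaces: the shift along the tool's x, y, z in m, then the turn about the tool's z in degrees, then the gripper's target within -1 to 1 (fully open at 1, half-way at 0, shut at -1). In form: x y z yaw fingers; .... A call has exactly 8 rows; each row is the pose to reach, as a shift and turn from the pose commanded when the call began, along the tool's axes at that moment; what a row does not reach only later rows make up. A row lasts 1/10 s, in which the tool goes at most 50 mm and 8.59 degrees, less where a joint would pass 70% of its speed; a pose out of reach is approached as far as the arm can. A call with a gripper value outside its range is refused whole. The fingers move at their own pace and stop on an object; "grip_force" is the grip in N (left out, the last holds). Time passes only in rows, so rows that repeat a pose let the fingers close, or fill a call up. It gives the time, the measured TCP pose, the force and the opening at its end, in the units of the state.
- get_obs(): the state, without advancing time (a new reading comes with each control period).
- read_camera(name): name is "scene" or "side" or "wrist"; returns (picture, depth): 384x512x3 uint8, red, green, blue; 384x512 float32, m along the optical axis (not along the pixel's ray), 0 where there is no reading.
- calibration(name): a dict with "intrinsics" (3x3 intrinsics, pixels), "k1" (the pictures are not rectified: a ray, as slopes to the right and down, at radius r is drawn at 1 + k1 r^2 times it, then the intrinsics apply), "cam_to_world" (4x4, takes a point from camera to world coordinates); the wrist camera has in their place "T_tool_cam" (4x4, takes a point from camera to tool coordinates, whose origin is the TCP and whose axes are the flange's). Camera axes: x right, y up, looking along -z (the intrinsics and any distortion apply to the point x, -y, -z); pixel columns grow to the right and rows downward; lengths in m; the calibration is good to about 2 mm. A picture is of the moment at which its call begins: read the wrist's pose just before it. calibration takes no time and is no camera call.
- sign_off(): hands the job in, once; it reports no verdict.
Trained networks look in the newest picture that a camera, given by its name, has taken for a name from the list of things; names that differ only in an ending like _2 or _b are one class to them, and where a whole thing is asked for, a point or a joint stands for the part that bears it (a point fixed in the world has none). Each returns a list of dicts, best first, with "conf" (0 to 1); they miss things now and then, are a little off and sometimes report something else, mostly with a low value. They report only what shows in the picture. A call takes as long as a camera call. They do not tell look-alikes from the thing itself.
- search_frame(camera, name): "uv" ([column, row] in pixels, amid what is visible of it).
- pinpoint(camera, name): "uv" ([column, row] in pixels: a listed point, or the origin of a listed thing).
The state is a dict: "time_s": time; "qpos": joint angles; "joint_velocities": joint speeds; "effort": joint torques, N m; "tool_pos": TCP position; "tool_rot": TCP orientation; "force": force on the tool from outside, world axes, zero at the start; "wrist_torque": the same for the moment, N m; "grip_width": finger opening in m.
Only numpy, scipy, OpenCV 4.12 (cv2) and the standard library are available. Lean on these libraries where they do the work, as an engineer would, in place of code of your own. Each camera call takes 0.05 s, during which the arm holds its last target. There are 200 camera calls.

### The job

Lift the blue lid off its cheese mould and set it, knob up, down flat between the pins of the empty drip cradle, without dropping it, then let go. Leave everything else where it stands: the moulds, the other lids and the things around them.

Things in the scene. Friction and masses are not known exactly. Their poses are not given: they have to be found in the camera images.
- lid_blue: Solid plastic lid, blue: plug foot 90 mm diameter, 12 mm high; on it a disc 110 mm diameter, 6 mm thick (12 to 18 mm above the origin); on that a central round knob 30 mm diameter, 34 mm tall (18 to 52 mm). Origin: centre of the plug's underside, z up through the knob. 0.16 kg. Starts loose on mould_a, plug in its mouth, disc on its rim, origin 78 mm above the table; lifts straight off.
- mould_a: Loose white perforated cheese mould, a round pot 110 mm outside and 100 mm inside diameter, 90 mm tall, with a pale young cheese inside (top 58 mm up), about 0.7 kg. It wears the blue lid. Origin: centre of its underside, z up.
- cradle_free: Steel drip cradle fixed to the table: round base plate 144 mm diameter, 8 mm thick, and six round-topped dark pins 8 mm thick on a 132 mm circle (124 mm free between), tops 39 mm above the table. A lid stands with its plug on the plate, its disc between the pins. This one is empty. Origin: centre of the plate's underside, z up.
- cradle_used: Steel drip cradle fixed to the table: round base plate 144 mm diameter, 8 mm thick, and six round-topped dark pins 8 mm thick on a 132 mm circle (124 mm free between), tops 39 mm above the table. A lid stands with its plug on the plate, its disc between the pins. This one already holds the orange lid. Origin: centre of the plate's underside, z up.
- mould_b: Loose white perforated cheese mould, a round pot 110 mm outside and 100 mm inside diameter, 90 mm tall, with a pale young cheese inside (top 58 mm up), about 0.7 kg. It wears the green lid and stays covered. Origin: centre of its underside, z up.
- lid_green: Solid plastic lid, green: plug foot 90 mm diameter, 12 mm high; on it a disc 110 mm diameter, 6 mm thick (12 to 18 mm above the origin); on that a central round knob 30 mm diameter, 34 mm tall (18 to 52 mm). Origin: centre of the plug's underside, z up through the knob. It stays on mould_b.
- lid_orange: Solid plastic lid, orange: plug foot 90 mm diameter, 12 mm high; on it a disc 110 mm diameter, 6 mm thick (12 to 18 mm above the origin); on that a central round knob 30 mm diameter, 34 mm tall (18 to 52 mm). Origin: centre of the plug's underside, z up through the knob. It stays in cradle_used.
- brush: Rind brush 170 mm long, lying on the table along its x axis. Bystander.
- jar: Jar with a steel cap, 54 mm diameter, 75 mm tall. Origin: centre of its underside. Bystander.
- weight: Brass scale weight, 48 mm diameter, 62 mm tall. Origin: centre of its underside. Bystander.
Things that resemble listed ones, but are neither listed nor needed, are in the scene too. Several things have the shape of the lid_blue; the one meant has the colours described above. What is shaped like the mould_b but turquoise is not meant.

How it is judged (in metres and radians):
On the way:
1. the blue lid is lifted clear of its mould in the fingers: origin more than 110 mm above the table, so that the plug is above the rim (height (world z) of lid_blue above 0.11 m and contact force between lid_blue and the fingers above 0.2 N), for 0.1 s.
At the end, for the whole second after the job is handed in: The blue lid rests knob up in the empty cradle: within 10 mm of its centre, origin 3 to 13 mm above the cradle's origin (8 mm when flat), tilted under 0.08 rad. Both moulds upright (0.08 rad); moulds, other lids and listed bystanders within 30 mm of where they were (horizontal distance between lid_blue and cradle_free below 0.01 m and z of lid_blue in the frame of cradle_free between 0.003 and 0.013 m and angle between each of lid_blue, mould_a, mould_b's own z axis and vertical below 0.08 rad and linear speed of lid_blue below 0.02 m/s and angular speed of lid_blue below 0.2 rad/s and distance of each of lid_green, lid_orange, mould_a, mould_b, brush, jar, weight from where it was at the start of the episode below 0.03 m); the robot touches nothing.
It fails at once if a mould is shifted more than 30 mm (distance of any of mould_a, mould_b from where it was at the start of the episode above 0.03 m).
It fails at once if the green or the orange lid is shifted more than 30 mm (distance of any of lid_green, lid_orange from where it was at the start of the episode above 0.03 m).
It fails at once if the brush, the jar or the weight is shifted more than 30 mm (distance of any of brush, jar, weight from where it was at the start of the episode above 0.03 m).
It fails at once if a mould is tipped by more than 0.35 rad (20 degrees) (angle between any of mould_a, mould_b's own z axis and vertical above 0.35 rad).
It fails at once if the blue lid is dropped into the cradle: near it (within 100 mm), out of the fingers and moving faster than 0.7 m/s (a fall of about 25 mm) (horizontal distance between lid_blue and cradle_free below 0.1 m and contact force between lid_blue and the fingers below 0.2 N and linear speed of lid_blue above 0.7 m/s).
It also fails if it takes over 42 s, if anything falls off the work surface, if the arm or the gripper's body presses on something with over 40 N, if the wrist force passes 120 N, or if a joint passes its speed limit or range.

## Working session

There is one attempt and no reset: what is moved stays moved. The work goes in short steps, Python scripts to look and compute and a tool call to move; the robot and the scene stay as the last step left them, time stands still between calls to the robot, and variables do not carry over. Pictures are saved under pics/ and viewed, about 8 in all and at most 12, crops included, and the job is handed in when it is done.

Besides the shell and the picture viewer there is one more tool, called after "Emit:" as name(argument=value, ...), one argument or row to a line, values as JSON. drive_tool: Moves the arm, as the interface text tells. Its arguments: {"type":"object","properties":{"moves":{"type":"string"},"grip_force":{"type":"number"}},"required":["moves"]}

```bash
mkdir -p pics
cat > h.py <<'E'
from cell import *
import numpy as np, cv2
from scipy.spatial.transform import Rotation as R
def pose(o):
    T=np.eye(4);T[:3,:3]=R.from_euler('xyz',o["tool_rot"],degrees=True).as_matrix();T[:3,3]=o["tool_pos"];return T
def c2w(name):
    c=calibration(name)
    return c["cam_to_world"] if name!="wrist" else pose(get_obs())@np.array(c["T_tool_cam"])
def cloud(name,depth,T):
    c=calibration(name);K=np.array(c["intrinsics"]);h,w=depth.shape
    u,v=np.meshgrid(np.arange(w),np.arange(h))
    p=cv2.undistortPoints(np.stack([u,v],-1).reshape(-1,1,2).astype(float),K,np.array([c["k1"],0,0,0.])).reshape(h,w,2)
    P=np.stack([p[...,0]*depth,-p[...,1]*depth,-depth],-1)
    return P@np.array(T)[:3,:3].T+np.array(T)[:3,3]
E
python3 - <<'E'
from h import *
o=get_obs();print(o["time_s"],o["tool_pos"],o["tool_rot"],o["grip_width"])
ims=[]
for n in ("scene","side"):
    T=c2w(n);im,d=read_camera(n);ims.append(im);np.savez(f"{n}.npz",im=im,d=d,W=cloud(n,d,T))
    W=cloud(n,d,T)
    for t in ("lid_blue","cradle_free","mould_a","jar","weight","brush"):
        for r in search_frame(n,t):
            u,v=np.round(r["uv"]).astype(int);print(n,t,(u,v),round(r["conf"],2),np.round(W[v,u],3))
    cv2.imwrite(f"pics/{n}.png",im[...,::-1])
E
```

```text
0.0 [ 6.49374636e-01 -4.35065434e-05  1.90046179e-01] [-1.79888577e+02  6.23855038e-03  9.00037931e+01] 0.0871724614839176
scene lid_blue (np.int64(285), np.int64(177)) 0.92 [0.598 0.107 0.095]
scene lid_blue (np.int64(237), np.int64(167)) 0.84 [0.416 0.107 0.023]
scene lid_blue (np.int64(177), np.int64(283)) 0.63 [ 0.528 -0.347  0.057]
scene cradle_free (np.int64(251), np.int64(242)) 0.68 [ 0.61  -0.102  0.01 ]
scene mould_a (np.int64(196), np.int64(216)) 0.86 [ 0.441 -0.143  0.063]
scene mould_a (np.int64(178), np.int64(282)) 0.7 [ 0.53  -0.344  0.06 ]
scene mould_a (np.int64(285), np.int64(194)) 0.68 [0.62  0.073 0.062]
scene jar (np.int64(349), np.int64(153)) 0.62 [0.712 0.332 0.065]
scene weight (np.int64(214), np.int64(322)) 0.83 [ 0.676 -0.379  0.045]
side lid_blue (np.int64(244), np.int64(223)) 0.85 [0.582 0.135 0.111]
side lid_blue (np.int64(305), np.int64(245)) 0.65 [0.412 0.135 0.033]
side cradle_free (np.int64(243), np.int64(187)) 0.7 [ 0.608 -0.091  0.007]
side mould_a (np.int64(290), np.int64(140)) 0.95 [ 0.47  -0.263  0.064]
side mould_a (np.int64(302), np.int64(171)) 0.56 [ 0.428 -0.128  0.059]
side jar (np.int64(184), np.int64(302)) 0.58 [0.706 0.367 0.076]
```

View pics/scene.png

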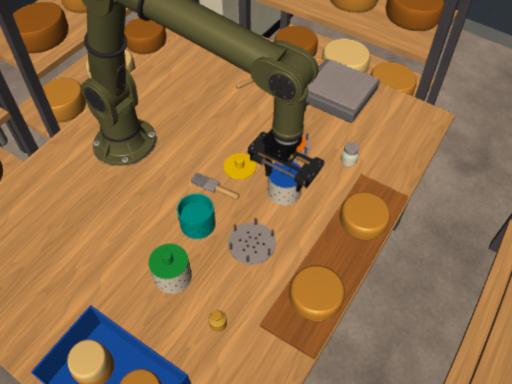

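View pics/side.png

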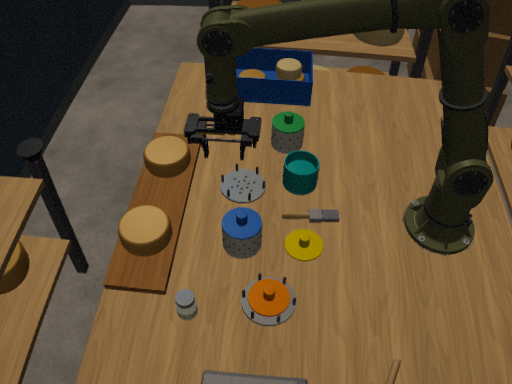

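Candidates for lid_blue in the side picture: blue lid on its perforated mould (242,225), yellow loose lid (304,244), orange in the used cradle (268,298), green (288,122), and in the scene picture the blue tray (110,350), which isn't a lid. By colour it is the one at (242,225). The empty cradle is at (243,185). Next I'll measure both and take a close crop.

Run:
```python
from h import *
from scipy.optimize import least_squares
def fit(p,r=None):
    f=(lambda a:np.hypot(p[:,0]-a[0],p[:,1]-a[1])-r) 
    return least_squares(f,p[:,:2].mean(0),loss='soft_l1',f_scale=.002).x
for n,bc in (("side",(242,225)),("scene",(285,180))):
    z=np.load(n+".npz");im,d,W=z["im"],z["d"],z["W"]
    hsv=cv2.cvtColor(im,cv2.COLOR_RGB2HSV)
    m=((hsv[...,0]>100)&(hsv[...,0]<125)&(hsv[...,1]>150)&(d>0))
    m&=(np.hypot(W[...,0]-.59,W[...,1]-.12)<.1)
    P=W[m];print(n,"blue pts",len(P),"z pct",np.round(np.percentile(P[:,2],[2,25,50,75,98]),3))
    t=P[abs(P[:,2]-.096)<.006]
    (c,r)=cv2.minEnclosingCircle(t[:,:2].astype(np.float32)) if len(t)>3 else (None,0)
    print(" disc top",len(t),c,r)
    k=P[P[:,2]>.118];print(" knob",len(k),k.mean(0) if len(k) else '')
    # cradle
    q=(np.hypot(W[...,0]-.61,W[...,1]+.095)<.11)&(d>0)
    pl=W[q&(abs(W[...,2]-.008)<.004)&(hsv[...,1]<60)]
    print(" plate",len(pl),cv2.minEnclosingCircle(pl[:,:2].astype(np.float32)),pl.mean(0))
    pins=q&(W[...,2]>.02)&(W[...,2]<.05)&(hsv[...,2]<110)
    nn,l,s,cc=cv2.connectedComponentsWithStats(pins.astype(np.uint8))
    for i in range(1,nn): print("  pin",cc[i].round(),s[i,4],W[l==i].mean(0).round(4))
for n in ("scene","side"):
    T=np.array(c2w(n));c=calibration(n);K=np.array(c["intrinsics"]);read_camera(n)
    for t,zz in (("lid_blue",.078),("cradle_free",0)):
        for r in pinpoint(n,t):
            p=cv2.undistortPoints(np.array([[r["uv"]]],float),K,np.array([c["k1"],0,0,0.]))[0,0]
            dr=T[:3,:3]@[p[0],-p[1],-1];s=(zz-T[2,3])/dr[2];print(n,t,np.round(r["uv"]),round(r["conf"],2),(T[:3,3]+s*dr).round(4))
im=np.load("side.npz")["im"][150:270,180:330]
cv2.imwrite("pics/crop1.png",cv2.resize(im[...,::-1],None,fx=4,fy=4,interpolation=2))
```

```text
side blue pts 994 z pct [0.092 0.095 0.097 0.099 0.299]
 disc top 818 (0.5902642011642456, 0.12295401096343994) 0.055624183267354965
 knob 128 [0.59274005 0.11112337 0.17227937]
 plate 1001 ((0.6107443571090698, -0.10066436231136322), 0.07381454855203629) [ 0.61026634 -0.09851049  0.00810846]
  pin [236. 166.] 8 [ 0.6353 -0.1577  0.0336]
  pin [257. 169.] 11 [ 0.5704 -0.1507  0.0293]
  pin [222. 177.] 13 [ 0.6747 -0.1053  0.0316]
  pin [264. 183.] 11 [ 0.5437 -0.0887  0.0329]
  pin [228. 192.] 17 [ 0.6488 -0.0444  0.0301]
  pin [249. 195.] 15 [ 0.5837 -0.0364  0.0307]
scene blue pts 392 z pct [0.09  0.094 0.096 0.097 0.13 ]
 disc top 337 (0.5926510691642761, 0.11751432716846466) 0.05481252446770668
 knob 32 [0.59539633 0.11521479 0.12870181]
 plate 1183 ((0.6118636727333069, -0.1010977253317833), 0.07156822830438614) [ 0.61236098 -0.10295778  0.00848633]
  pin [256. 220.] 7 [ 0.5869 -0.0418  0.0325]
  pin [235. 226.] 8 [ 0.5454 -0.0927  0.0292]
  pin [272. 232.] 4 [ 0.6511 -0.0487  0.0278]
  pin [231. 245.] 11 [ 0.5728 -0.1542  0.0312]
  pin [269. 251.] 11 [ 0.6772 -0.1104  0.0304]
  pin [248. 258.] 9 [ 0.6377 -0.162   0.0299]
scene lid_blue [241. 170.] 0.8 [0.4609 0.0668 0.078 ]
scene lid_blue [286. 172.] 0.56 [0.5853 0.1375 0.078 ]
scene cradle_free [253. 243.] 0.74 [ 0.612  -0.0967  0.    ]
side lid_blue [303. 247.] 0.83 [0.4209 0.1757 0.078 ]
side lid_blue [239. 225.] 0.73 [0.5962 0.1179 0.078 ]
side cradle_free [241. 186.] 0.6 [ 0.6156 -0.0993  0.    ]
side cradle_free [288. 141.] 0.48 [ 0.4751 -0.3314  0.    ]
```

View pics/crop1.png

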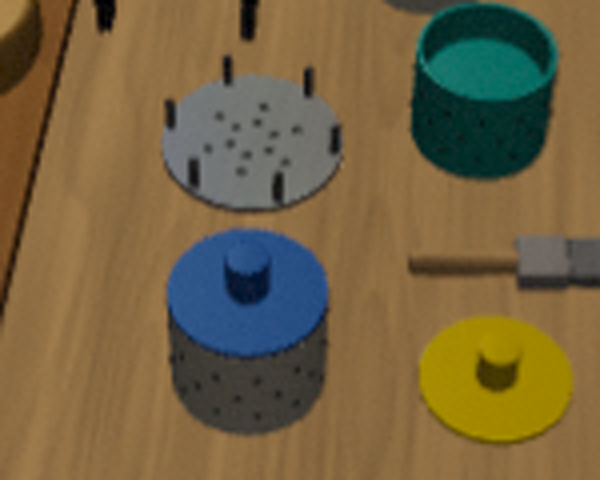

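The crop shows the blue lid (knob at ~(246,270) in the crop) on a perforated white mould, with the empty cradle and its six pins behind it. Lid is at about (0.592, 0.119) and cradle at about (0.611, -0.099). Heights (0.096 and 0.008) and radii (55 and 72 mm) match the description. Tool x = world +y, tool y = world +x, tool z = down. I'll hover over the lid first.

Emit:
drive_tool(
  moves="0.015 -0.007 0 0 1; 0.035 -0.017 0 0 1; 0.055 -0.027 0 0 1; 0.075 -0.037 0 0 1; 0.095 -0.047 0 0 1; 0.110 -0.054 0 0 1; 0.119 -0.057 0 0 1; 0.119 -0.057 0 0 1",
  grip_force=20,
)

```text
time_s: 1.8
tool_pos: [0.5925, 0.121, 0.1913]
tool_rot: [180.0, -0.0, 90.2]
force: [-0.2, 0.6, -0.2]
grip_width: 0.0872
```

```bash
cat > w.py <<'E'
from h import *
import sys
T=c2w("wrist");o=get_obs();im,d=read_camera("wrist");W=cloud("wrist",d,T)
print(o["time_s"],o["tool_pos"].round(4),o["tool_rot"].round(2),o["grip_width"],o["force"].round(2))
hsv=cv2.cvtColor(im,cv2.COLOR_RGB2HSV);np.savez("wrist.npz",im=im,d=d,W=W)
m=(hsv[...,0]>100)&(hsv[...,0]<125)&(hsv[...,1]>150)&(d>0)
P=W[m]
if len(P):
    print("z",np.percentile(P[:,2],[2,25,50,75,98]).round(4))
    zt=float(sys.argv[2]) if len(sys.argv)>2 else .096
    for nm,lo,hi in (("disc",zt-.006,zt+.006),("knobtop",zt+.029,zt+.04)):
        t=P[(P[:,2]>lo)&(P[:,2]<hi)]
        if len(t)>5: print(nm,len(t),t.mean(0).round(4),cv2.minEnclosingCircle(t[:,:2].astype(np.float32)))
cv2.imwrite(f"pics/{sys.argv[1]}.png",im[...,::-1])
E
python3 w.py w1
```

```text
1.8 [0.5925 0.121  0.1913] [ 1.7999e+02 -3.0000e-02  9.0170e+01] 0.08720275433094034 [-0.22  0.6  -0.21]
z [0.0943 0.0953 0.0958 0.0964 0.1304]
disc 6634 [0.5903 0.1263 0.0957] ((0.5900290608406067, 0.12317486107349396), 0.05411955341696739)
knobtop 713 [0.59   0.1228 0.1295] ((0.5899001359939575, 0.12186015397310257), 0.015014981850981712)
```

View pics/w1.png

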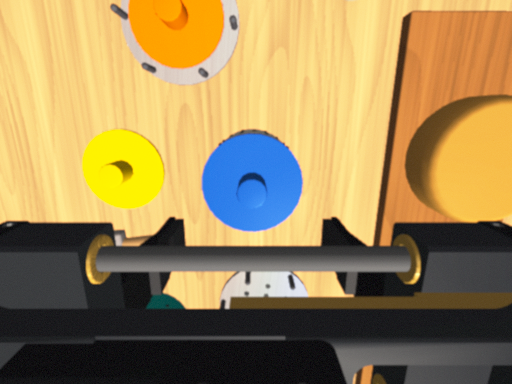

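The wrist picture shows the blue lid (252,180), its knob at (252,190), between the open fingers, with clear space around it. The knob measures (0.590, 0.122). Descending.

Emit:
drive_tool(
  moves="0.001 -0.0025 0.010 0 1; 0.001 -0.0025 0.025 0 1; 0.001 -0.0025 0.040 0 1; 0.001 -0.0025 0.055 0 1; 0.001 -0.0025 0.070 0 1; 0.001 -0.0025 0.080 0 1; 0.001 -0.0025 0.086 0 1; 0.001 -0.0025 0.087 0 1",
)

```text
time_s: 2.65
tool_pos: [0.5901, 0.1199, 0.1032]
tool_rot: [-179.9, 0.0, 90.0]
force: [-0.7, 0.5, 0.3]
grip_width: 0.0871
```

Emit:
drive_tool(
  moves="0 0 0 0 0.3; 0 0 0 0 -0.1; 0 0 0 0 -0.4; 0 0 0 0 -1; 0 0 0 0 -1; 0 0 0 0 -1; 0 0 0 0 -1; 0 0 0 0 -1",
  grip_force=25,
)

```text
time_s: 3.45
tool_pos: [0.5905, 0.12, 0.1042]
tool_rot: [180.0, 0.0, 90.0]
force: [0.2, 0.2, -0.5]
grip_width: 0.0305
```

```bash
python3 w.py w2
```

```text
3.45 [0.5905 0.12   0.1042] [180.   0.  90.] 0.030487792105819075 [ 0.19  0.17 -0.5 ]
z [0.0944 0.0954 0.0959 0.0966 0.1455]
disc 8991 [0.5902 0.1415 0.0957] ((0.5902653932571411, 0.12312018126249313), 0.05394583195447922)
knobtop 1458 [0.5901 0.124  0.1296] ((0.5893257260322571, 0.13235150277614594), 0.024147089570760727)
```

Gripped at 30.5 mm, the knob's diameter. Lifting.

Emit:
drive_tool(
  moves="0 0 -0.003 0 -1; 0 0 -0.010 0 -1; 0 0 -0.020 0 -1; 0 0 -0.032 0 -1; 0 0 -0.045 0 -1; 0 0 -0.055 0 -1; 0 0 -0.060 0 -1; 0 0 -0.060 0 -1",
)

```text
time_s: 4.3
tool_pos: [0.5911, 0.1201, 0.1654]
tool_rot: [179.9, -0.0, 90.0]
force: [-0.4, 0.2, -0.6]
grip_width: 0.0006
```

```bash
python3 w.py w3 .156
python3 - <<'E'
from h import *
z=np.load("wrist.npz");W,im=z["W"],z["im"]
hsv=cv2.cvtColor(im,cv2.COLOR_RGB2HSV);m=(hsv[...,0]>100)&(hsv[...,0]<125)&(hsv[...,1]>150)&(abs(W[...,2]-.156)<.006)
P=W[m];A=np.c_[P[:,:2]-P[:,:2].mean(0),np.ones(len(P))];print("slope",np.linalg.lstsq(A,P[:,2],rcond=None)[0])
E
```

```text
4.3 [0.5911 0.1201 0.1654] [ 1.7989e+02 -2.0000e-02  9.0000e+01] 0.0005654528235726685 [-0.35  0.18 -0.56]
z [0.0944 0.0953 0.0959 0.0965 0.1827]
slope [0. 0. 0.]<stdin>:4: RuntimeWarning: Mean of empty slice.
  ret = um.true_divide(
```

View pics/w3.png

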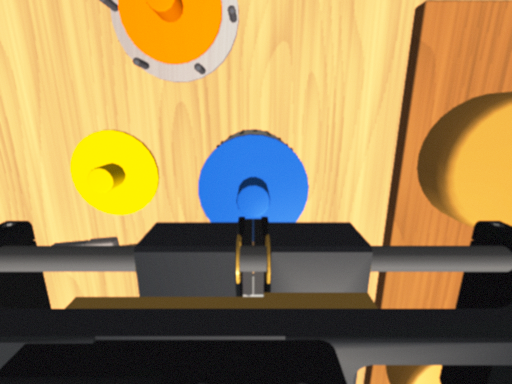

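It slipped: the fingers are shut at (253,245) and the lid is still on its mould at (253,185). I'll remeasure the lid, then regrip deeper, better centred and harder.

Run:
```python
from h import *
print({k:v for k,v in calibration("wrist").items() if k!="intrinsics"})
for n in ("wrist","side","scene"):
    T=c2w(n);im,d=read_camera(n);W=cloud(n,d,T)
    hsv=cv2.cvtColor(im,cv2.COLOR_RGB2HSV);m=(hsv[...,0]>100)&(hsv[...,0]<125)&(hsv[...,1]>150)&(np.hypot(W[...,0]-.59,W[...,1]-.122)<.09)
    t=W[m&(abs(W[...,2]-.096)<.006)];k=W[m&(abs(W[...,2]-.130)<.004)]
    for nm,q in(("disc",t),("knob",k)):
        if len(q)>3:
            A=np.c_[q[:,:2]-q[:,:2].mean(0),np.ones(len(q))]
            print(n,nm,len(q),q.mean(0).round(4),np.round(cv2.minEnclosingCircle(q[:,:2].astype(np.float32))[0],4),"slope",np.linalg.lstsq(A,q[:,2],rcond=None)[0].round(4), "bbox",q.min(0).round(4),q.max(0).round(4))
```

```text
{'k1': 0.001326322755894628, 'T_tool_cam': array([[-2.03309302e-03,  9.63468334e-01,  2.67814555e-01,
         7.57101329e-02],
       [ 9.99997919e-01,  1.91367255e-03,  7.06929024e-04,
        -8.25553204e-04],
       [ 1.68594367e-04,  2.67815435e-01, -9.63470220e-01,
        -1.93147103e-01],
       [ 0.00000000e+00,  0.00000000e+00,  0.00000000e+00,
         1.00000000e+00]])}
wrist disc 6827 [0.5903 0.1337 0.0958] [0.5906 0.1231] slope [ 0.0002 -0.0006  0.0958] bbox [0.5373 0.0886 0.0907] [0.6434 0.1771 0.1019]
wrist knob 862 [0.5901 0.1229 0.1296] [0.5903 0.1223] slope [ 0.0002 -0.0184  0.1296] bbox [0.5759 0.1082 0.126 ] [0.6047 0.1368 0.1315]
side disc 810 [0.5898 0.1266 0.0961] [0.5921 0.1228] slope [0.0003 0.0068 0.0961] bbox [0.5372 0.0681 0.0907] [0.6428 0.1788 0.1019]
side knob 77 [0.5906 0.1239 0.1299] [0.5904 0.1229] slope [-0.0544 -0.0313  0.1299] bbox [0.5748 0.1106 0.1264] [0.6044 0.1386 0.1338]
scene disc 589 [0.5927 0.1164 0.0955] [0.591  0.1218] slope [ 0.0007 -0.0008  0.0955] bbox [0.5387 0.0672 0.0902] [0.6453 0.1746 0.1016]
scene knob 55 [0.5927 0.1193 0.1295] [0.5943 0.1206] slope [-0.0068 -0.0416  0.1295] bbox [0.5795 0.1054 0.126 ] [0.6073 0.1351 0.1339]
```

Emit:
drive_tool(
  moves="0.002 0 0 0 0.4; 0.002 0 0 0 0.4; 0.002 0 0 0 0.4; 0.002 0 0 0 0.4; 0.002 0 0 0 0.4; 0.002 0 0.010 0 0.4; 0.002 0 0.018 0 0.4; 0.002 0 0.020 0 0.4",
  grip_force=45,
)

```text
time_s: 5.3
tool_pos: [0.5894, 0.1217, 0.1422]
tool_rot: [-179.8, 0.0, 90.0]
force: [-0.2, -0.5, 0.1]
grip_width: 0.0554
```

Emit:
drive_tool(
  moves="0 0 0.008 0 0.4; 0 0 0.016 0 0.4; 0 0 0.024 0 0.4; 0 0 0.032 0 0.4; 0 0 0.038 0 0.4; 0 0 0.042 0 0.4; 0 0 0.044 0 0.4; 0 0 0.044 0 0.4",
)

```text
time_s: 6.1
tool_pos: [0.5905, 0.122, 0.1]
tool_rot: [-180.0, 0.0, 90.0]
force: [-1.1, -0.0, 0.5]
grip_width: 0.0609
```

Emit:
drive_tool(
  moves="0 0 0 0 -0.3; 0 0 0 0 -0.5; 0 0 0 0 -1; 0 0 0 0 -1; 0 0 0 0 -1; 0 0 0 0 -1; 0 0 0 0 -1; 0 0 0 0 -1",
)

```text
time_s: 6.9
tool_pos: [0.5905, 0.122, 0.1002]
tool_rot: [180.0, 0.0, 90.0]
force: [-1.1, -1.3, -0.1]
grip_width: 0.0058
```

Emit:
drive_tool(
  moves="0 0 0 0 -1; 0 0 -0.001 0 -1; 0 0 -0.002 0 -1; 0 0 -0.003 0 -1; 0 0 -0.004 0 -1; 0 0 -0.005 0 -1; 0 0 -0.006 0 -1; 0 0 -0.006 0 -1",
)

```text
time_s: 7.7
tool_pos: [0.5907, 0.122, 0.1064]
tool_rot: [180.0, -0.0, 90.0]
force: [-0.1, -0.6, -0.2]
grip_width: -0.0001
```

```bash
python3 w.py w4 .102
```

```text
7.7 [0.5907 0.122  0.1064] [179.98  -0.    90.  ] -5.287608745513264e-05 [-0.11 -0.61 -0.19]
z [0.0944 0.0953 0.0958 0.0963 0.2117]
disc 2789 [0.5906 0.1438 0.0967] ((0.5902350544929504, 0.1238454133272171), 0.0534215047955513)
knobtop 44 [0.5892 0.1346 0.1383] ((0.5895177125930786, 0.135450541973114), 0.009049293585121632)
```

Run:
```python
from h import *
im,d=read_camera("side");cv2.imwrite("pics/s4.png",cv2.resize(im[130:290,150:340][...,::-1],None,fx=3,fy=3))
a=cv2.imread("pics/s4.png");b=cv2.imread("pics/w4.png");h=480
cv2.imwrite("pics/both.png",np.vstack([a[:330],cv2.resize(b[120:330],(570,240))]))
```

```text
(no output)
```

View pics/both.png

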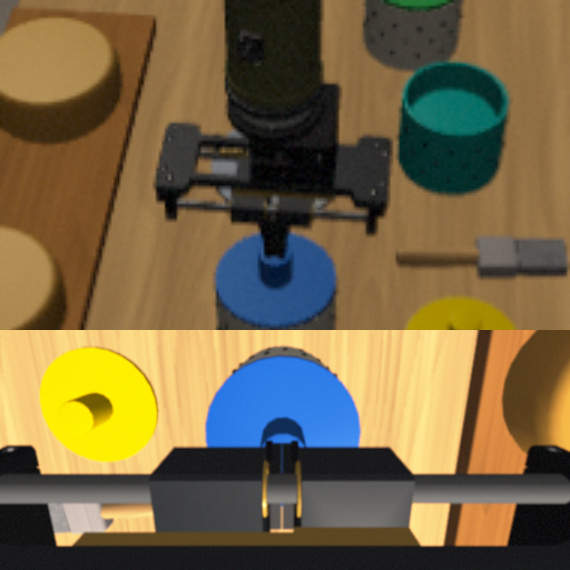

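Run:
```python
from h import *
for n in ("wrist","side"):
    T=c2w(n);im,d=read_camera(n);W=cloud(n,d,T)
    cols,rows=((251,254,257),range(190,262,5)) if n=="wrist" else ((240,242,244),range(196,224,2))
    for v in rows: print(n,v,*[ (W[v,u].round(3).tolist(),im[v,u].tolist()) for u in cols])
```

```text
wrist 190 ([0.588, 0.141, 0.096], [52, 129, 234]) ([0.59, 0.141, 0.097], [53, 128, 234]) ([0.593, 0.141, 0.096], [52, 129, 234])
wrist 195 ([0.588, 0.137, 0.096], [50, 126, 233]) ([0.59, 0.137, 0.096], [52, 126, 232]) ([0.593, 0.137, 0.096], [47, 119, 224])
wrist 200 ([0.588, 0.136, 0.106], [15, 44, 85]) ([0.59, 0.136, 0.106], [13, 44, 84]) ([0.593, 0.137, 0.108], [19, 45, 89])
wrist 205 ([0.588, 0.136, 0.118], [16, 46, 87]) ([0.59, 0.137, 0.119], [19, 45, 88]) ([0.592, 0.136, 0.118], [17, 44, 86])
wrist 210 ([0.588, 0.137, 0.129], [24, 62, 121]) ([0.59, 0.136, 0.128], [24, 67, 133]) ([0.592, 0.137, 0.129], [27, 72, 136])
wrist 215 ([0.588, 0.134, 0.13], [44, 122, 230]) ([0.59, 0.134, 0.13], [46, 124, 231]) ([0.592, 0.134, 0.13], [48, 127, 232])
wrist 220 ([0.588, 0.134, 0.139], [30, 33, 45]) ([0.59, 0.134, 0.138], [24, 37, 57]) ([0.592, 0.134, 0.139], [27, 30, 35])
wrist 225 ([0.588, 0.134, 0.146], [21, 24, 37]) ([0.59, 0.134, 0.147], [25, 33, 54]) ([0.592, 0.133, 0.146], [21, 20, 22])
wrist 230 ([0.589, 0.134, 0.154], [23, 26, 37]) ([0.59, 0.134, 0.155], [31, 37, 53]) ([0.592, 0.13
[... 1751 characters left out ...]
0.151], [12, 9, 9]) ([0.587, 0.134, 0.154], [5, 10, 8]) ([0.582, 0.132, 0.152], [2, 7, 22])
side 214 ([0.592, 0.132, 0.143], [16, 19, 10]) ([0.587, 0.131, 0.142], [14, 6, 9]) ([0.582, 0.133, 0.145], [5, 13, 34])
side 216 ([0.593, 0.129, 0.131], [41, 73, 121]) ([0.588, 0.127, 0.13], [37, 69, 116]) ([0.581, 0.139, 0.144], [20, 48, 92])
side 218 ([0.592, 0.136, 0.131], [20, 54, 95]) ([0.587, 0.132, 0.127], [29, 64, 110]) ([0.582, 0.135, 0.132], [8, 32, 66])
side 220 ([0.592, 0.134, 0.121], [7, 25, 52]) ([0.587, 0.137, 0.125], [10, 27, 54]) ([0.582, 0.132, 0.119], [0, 18, 48])
side 222 ([0.592, 0.137, 0.116], [7, 29, 53]) ([0.587, 0.136, 0.115], [9, 22, 52]) ([0.582, 0.135, 0.115], [21, 27, 54])
```

Both cameras agree that the closed fingers (front face at y = 0.134) end at about z = 0.131, just above the knob top, while the reported TCP is 0.106. The fingers seem to end about 25 mm short of the stated TCP. I'll raise the arm and measure this against a clear background.

Emit:
drive_tool(
  moves="0 0 -0.005 0 -1; 0 0 -0.015 0 -1; 0 0 -0.025 0 -1; 0 0 -0.035 0 -1; 0 0 -0.045 0 -1; 0 0 -0.050 0 0.4; 0 0 -0.050 0 0.4; 0 0 -0.050 0 0.4",
)

```text
time_s: 8.7
tool_pos: [0.5904, 0.1219, 0.156]
tool_rot: [-180.0, 0.0, 90.0]
force: [1.1, -0.2, -0.1]
grip_width: 0.0172
```

Run:
```python
from h import *
o=get_obs();p=o["tool_pos"];print(o["time_s"],p.round(4),o["tool_rot"].round(2),o["grip_width"])
for n in ("wrist","side","scene"):
    T=c2w(n);im,d=read_camera(n);W=cloud(n,d,T)
    m=(d>0)&(np.abs(W[...,0]-p[0])<.07)&(np.abs(W[...,1]-p[1])<.03)&(W[...,2]>.137)&(W[...,2]<.25)
    for s in (-1,1):
        q=W[m&(s*(W[...,0]-p[0])>.005)]
        if len(q)<5: continue
        print(n,s,len(q),"z pct",np.percentile(q[:,2],[0,1,3,10,30]).round(4))
        l=q[q[:,2]<.175]
        if len(l): print("   tip region x",np.percentile(l[:,0],[2,50,98]).round(4),"y",np.percentile(l[:,1],[2,50,98]).round(4))
    cv2.imwrite(f"pics/f_{n}.png",im[...,::-1])
a=cv2.imread("pics/f_side.png")[130:290,150:340];b=cv2.imread("pics/f_wrist.png")[120:330]
cv2.imwrite("pics/both2.png",np.vstack([cv2.resize(a,None,fx=3,fy=3)[:350],cv2.resize(b,(570,240))]))
```

```text
8.7 [0.5904 0.1219 0.156 ] [-1.7999e+02  1.0000e-02  9.0000e+01] 0.01720833748094534
wrist -1 913 z pct [0.1854 0.1875 0.1889 0.1939 0.209 ]
wrist 1 905 z pct [0.1861 0.1877 0.1889 0.1937 0.209 ]
side -1 46 z pct [0.1846 0.1857 0.188  0.1927 0.2018]
side 1 70 z pct [0.1868 0.1871 0.1881 0.1927 0.2059]
scene -1 83 z pct [0.1876 0.1889 0.1898 0.1927 0.2055]
scene 1 45 z pct [0.1879 0.1881 0.1885 0.19   0.1976]
```

View pics/both2.png

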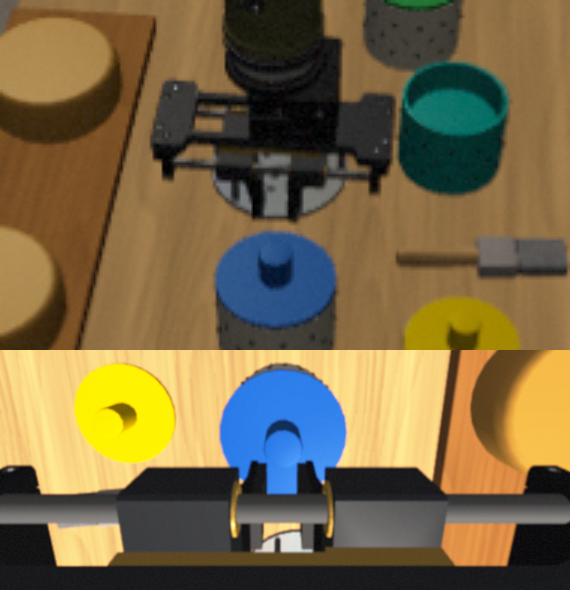

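Three cameras agree: the finger ends are at z ≈ 0.186 with the reported TCP at 0.156, so the fingers end 30 mm short of the TCP as stated. In the picture the half-open fingers straddle the knob line at x = 0.590 and hang above it. To get the tips to z ≈ 0.102 I need a further 84 mm down. I'll open first, then go down in two steps.

Emit:
drive_tool(
  moves="0 0 0 0 0.4; 0 0 0 0 0.4; 0 0 0 0 0.4; 0 0 0.010 0 0.4; 0 0 0.020 0 0.4; 0 0 0.030 0 0.4; 0 0 0.038 0 0.4; 0 0 0.042 0 0.4",
)

```text
time_s: 9.65
tool_pos: [0.5897, 0.1218, 0.1125]
tool_rot: [-179.9, 0.0, 90.0]
force: [-0.6, 0.1, -0.2]
grip_width: 0.0608
```

Emit:
drive_tool(
  moves="0 0 0.008 0 0.4; 0 0 0.016 0 0.4; 0 0 0.024 0 0.4; 0 0 0.030 0 0.4; 0 0 0.036 0 0.4; 0 0 0.039 0 0.4; 0 0 0.041 0 0.4; 0 0 0.041 0 0.4",
)

```text
time_s: 10.45
tool_pos: [0.5905, 0.122, 0.073]
tool_rot: [-180.0, 0.0, 90.0]
force: [0.3, 0.2, -0.4]
grip_width: 0.0603
```

```bash
python3 w.py w5
python3 - <<'E'
from h import *
o=get_obs();p=o["tool_pos"]
for n in ("wrist","side","scene"):
    T=c2w(n);im,d=read_camera(n);W=cloud(n,d,T)
    m=(d>0)&(np.abs(W[...,1]-p[1])<.03)&(W[...,2]>.098)&(W[...,2]<.15)&(im.max(2)<70)
    for s in (-1,1):
        q=W[m&(s*(W[...,0]-p[0])>.017)&(s*(W[...,0]-p[0])<.05)]
        if len(q)>5: print(n,s,len(q),"z",np.percentile(q[:,2],[0,3,10]).round(4),"x",np.percentile(q[:,0],[2,98]).round(4),"y",np.percentile(q[:,1],[2,98]).round(4))
E
```

```text
10.45 [0.5905 0.122  0.073 ] [-180.    0.   90.] 0.06034645045875214 [ 0.32  0.22 -0.37]
z [0.0945 0.0953 0.0958 0.0963 0.13  ]
disc 12450 [0.5902 0.1356 0.0957] ((0.5901268720626831, 0.1226259097456932), 0.0545068085193634)
knobtop 859 [0.5901 0.1282 0.1291] ((0.5895507335662842, 0.13500893115997314), 0.04085148498415947)
wrist -1 688 z [0.1056 0.1078 0.1104] x [0.5493 0.5592] y [0.118  0.1358]
wrist 1 674 z [0.1054 0.1081 0.1117] x [0.6198 0.6302] y [0.1193 0.1357]
side -1 37 z [0.1106 0.1111 0.1148] x [0.5476 0.5583] y [0.1304 0.1367]
side 1 45 z [0.1107 0.1123 0.1154] x [0.6197 0.6313] y [0.1201 0.1375]
scene -1 39 z [0.11   0.1112 0.1167] x [0.552  0.5626] y [0.1102 0.1262]
scene 1 24 z [0.1085 0.1116 0.1155] x [0.6229 0.6328] y [0.11   0.1253]
```

Tips are at z ≈ 0.105, on either side of the knob, with no contact. Gripping, then a small test lift.

Emit:
drive_tool(
  moves="0 0 0.001 0 0; 0 0 0.001 0 -0.2; 0 0 0.001 0 -0.5; 0 0 0.001 0 -1; 0 0 0.001 0 -1; 0 0 0.001 0 -1; 0 0 0.001 0 -1; 0 0 0.001 0 -1",
  grip_force=30,
)

```text
time_s: 11.45
tool_pos: [0.5907, 0.122, 0.0722]
tool_rot: [180.0, -0.0, 90.0]
force: [1.2, 0.6, 0.6]
grip_width: 0.0293
```

Emit:
drive_tool(
  moves="0 0 0 0 -1; 0 0 -0.002 0 -1; 0 0 -0.004 0 -1; 0 0 -0.006 0 -1; 0 0 -0.008 0 -1; 0 0 -0.010 0 -1; 0 0 -0.012 0 -1; 0 0 -0.012 0 -1",
)

```text
time_s: 12.25
tool_pos: [0.5908, 0.122, 0.0846]
tool_rot: [180.0, -0.0, 90.0]
force: [-0.2, -0.8, -1.9]
grip_width: 0.0295
```

```bash
python3 w.py w6 .108
```

```text
12.25 [0.5908 0.122  0.0846] [ 1.7996e+02 -1.0000e-02  9.0000e+01] 0.029479592591764265 [-0.2  -0.75 -1.91]
z [0.1068 0.1077 0.1082 0.1088 0.1533]
disc 10617 [0.5897 0.1411 0.1081] ((0.5894331336021423, 0.12249954789876938), 0.054613713175058365)
knobtop 878 [0.5894 0.1278 0.1414] ((0.5896759629249573, 0.13272716104984283), 0.02571801096200943)
```

The lid came up with the fingers (disc top 0.108, load 1.9 N). Lifting on.

Emit:
drive_tool(
  moves="0 0 -0.006 0 -1; 0 0 -0.014 0 -1; 0 0 -0.024 0 -1; 0 0 -0.034 0 -1; 0 0 -0.044 0 -1; 0 0 -0.051 0 -1; 0 0 -0.055 0 -1; 0 0 -0.055 0 -1",
)

```text
time_s: 13.1
tool_pos: [0.5909, 0.122, 0.1399]
tool_rot: [179.9, -0.0, 90.0]
force: [1.4, 0.5, -1.4]
grip_width: 0.0289
```

Emit:
drive_tool(
  moves="-0.008 0.001 0 0 -1; -0.022 0.002 0 0 -1; -0.040 0.004 0 0 -1; -0.060 0.006 0 0 -1; -0.080 0.008 0 0 -1; -0.097 0.010 0 0 -1; -0.108 0.011 0 0 -1; -0.110 0.011 0 0 -1",
)

```text
time_s: 13.9
tool_pos: [0.6014, 0.0088, 0.1388]
tool_rot: [-180.0, 0.1, 89.8]
force: [0.0, -0.7, -2.0]
grip_width: 0.0292
```

Emit:
drive_tool(
  moves="-0.008 0.001 0 0 -1; -0.022 0.002 0 0 -1; -0.040 0.004 0 0 -1; -0.060 0.006 0 0 -1; -0.080 0.008 0 0 -1; -0.097 0.010 0 0 -1; -0.108 0.011 0 0 -1; -0.112 0.011 0 0 -1",
)

```text
time_s: 14.7
tool_pos: [0.6125, -0.1018, 0.1391]
tool_rot: [-180.0, 0.0, 89.9]
force: [0.1, 0.4, -1.6]
grip_width: 0.0293
```

```bash
python3 w.py w7 .163
cat > pl.py <<'E'
from h import *
o=get_obs();print(o["time_s"],o["tool_pos"].round(4),o["grip_width"])
for n in ("wrist","side","scene"):
    T=c2w(n);im,d=read_camera(n);W=cloud(n,d,T);hsv=cv2.cvtColor(im,cv2.COLOR_RGB2HSV)
    b=(d>0)&(hsv[...,0]>100)&(hsv[...,0]<125)&(hsv[...,1]>150)&(np.hypot(W[...,0]-.61,W[...,1]+.1)<.1)
    P=W[b]
    if len(P)>20:
        zt=np.median(P[:,2]);q=P[abs(P[:,2]-zt)<.006];A=np.c_[q[:,:2]-q[:,:2].mean(0),np.ones(len(q))]
        print(n,"disc ztop",zt.round(4),len(q),np.round(cv2.minEnclosingCircle(q[:,:2].astype(np.float32)),4) if 0 else cv2.minEnclosingCircle(q[:,:2].astype(np.float32)),"slope",np.linalg.lstsq(A,q[:,2],rcond=None)[0][:2].round(4))
    q=(np.hypot(W[...,0]-.61,W[...,1]+.1)<.09)&(d>0)&(W[...,2]>.018)&(W[...,2]<.045)&(im.max(2)<110)&(np.hypot(W[...,0]-.61,W[...,1]+.1)>.05)
    nn,l,s,cc=cv2.connectedComponentsWithStats(q.astype(np.uint8))
    for i in range(1,nn):
        if s[i,4]>3: w=W[l==i]; print("  pin",cc[i].round(),s[i,4],w.mean(0).round(4),"zmax",w[:,2].max().round(3))
E
python3 pl.py
```

```text
14.7 [ 0.6125 -0.1018  0.1391] [-1.7999e+02  3.0000e-02  8.9900e+01] 0.029312238008338154 [ 0.11  0.44 -1.57]
z [0.1613 0.1622 0.1626 0.1632 0.1972]
disc 10649 [ 0.6114 -0.0827  0.1625] ((0.611170768737793, -0.1010405570268631), 0.05441781133413315)
knobtop 852 [ 0.611  -0.0958  0.196 ] ((0.6112567186355591, -0.09042254835367203), 0.025948120281100273)
14.75 [ 0.6124 -0.1015  0.1391] 0.029167728365778037
wrist disc ztop 0.1627 10639 ((0.6109997034072876, -0.1008041501045227), 0.05437416955828667) slope [-0.0009 -0.001 ]
  pin [228. 124.] 28 [ 0.5854 -0.0368  0.0348] zmax 0.039
  pin [287. 132.] 29 [ 0.6475 -0.0446  0.0347] zmax 0.039
side disc ztop 0.1643 511 ((0.6104469299316406, -0.09732696413993835), 0.056234609335660934) slope [-0.0037 -0.0024]
  pin [237. 166.] 11 [ 0.6352 -0.1576  0.0301] zmax 0.039
  pin [256. 169.] 10 [ 0.5705 -0.1494  0.0323] zmax 0.041
  pin [222. 177.] 15 [ 0.6749 -0.1059  0.0297] zmax 0.04
  pin [264. 184.] 12 [ 0.5438 -0.0894  0.0312] zmax 0.04
  pin [228. 192.] 17 [ 0.6487 -0.045   0.0294] zmax 0.039
  pin [249. 196.] 17 [ 0.5838 -0.037   0.0286] zmax 0.042
scene disc ztop 0.1637 591 ((0.6120532155036926, -0.10359680652618408), 0.05426592379808426) slope [ 0.0076 -0.0174]
  pin [235. 227.] 12 [ 0.5463 -0.0934  0.0292] zmax 0.037
  pin [272. 233.] 5 [ 0.6515 -0.0497  0.0279] zmax 0.032
  pin [231. 245.] 11 [ 0.573  -0.1545  0.0307] zmax 0.045
  pin [268. 250.] 8 [ 0.676  -0.1094  0.032 ] zmax 0.04
  pin [248. 258.] 9 [ 0.6377 -0.162   0.03  ] zmax 0.038
```

View pics/w7.png

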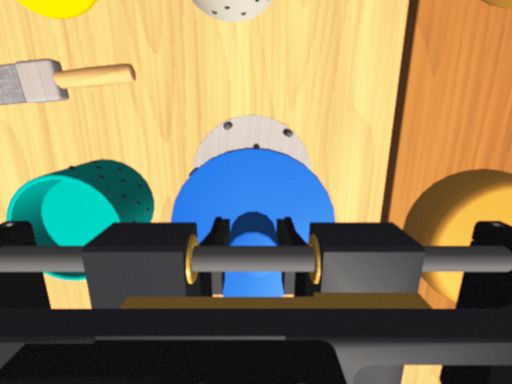

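The lid is held level (slope ~0) and over the cradle within about 1 mm, with pins visible at (228,124) and (287,132). Before lowering I'll check that the wide gripper body clears its neighbours.

Run:
```python
from h import *
# neighbours (start pictures, arm at x=.65,y=0,z>.19)
for n in ("side","scene"):
    W=np.load(n+".npz")["W"]
    m=(abs(W[...,0]-.611)<.16)&(abs(W[...,1]+.1)<.07)&(W[...,2]>.045)&(W[...,2]<.14)
    q=W[m]
    for s in(-1,1):
        t=q[s*(q[:,0]-.611)>0]
        if len(t): print(n,s,len(t),"nearest dx",abs(t[:,0]-.611).min().round(3),"zmax",t[:,2].max().round(3))
# gripper body underside now, relative to tip
o=get_obs();p=o["tool_pos"]
for n in ("wrist","side","scene"):
    T=c2w(n);im,d=read_camera(n);W=cloud(n,d,T)
    for lo,hi in ((.03,.05),(.05,.075),(.075,.11)):
        a=abs(W[...,0]-p[0]);q=W[(d>0)&(a>lo)&(a<hi)&(abs(W[...,1]-p[1])<.09)&(W[...,2]>.166)&(W[...,2]<.33)&(im.max(2)<110)]
        if len(q)>5:print(n,lo,len(q),"zlow",np.percentile(q[:,2],[0,2,10]).round(3),"above tcp",(np.percentile(q[:,2],2)-p[2]).round(3))
```

```text
side -1 265 nearest dx 0.124 zmax 0.097
scene -1 276 nearest dx 0.122 zmax 0.096
wrist 0.03 22581 zlow [0.244 0.249 0.261] above tcp 0.11
wrist 0.05 6804 zlow [0.252 0.254 0.255] above tcp 0.114
wrist 0.075 6535 zlow [0.24  0.241 0.243] above tcp 0.102
side 0.03 352 zlow [0.166 0.248 0.256] above tcp 0.109
side 0.05 353 zlow [0.252 0.253 0.257] above tcp 0.114
side 0.075 368 zlow [0.243 0.247 0.259] above tcp 0.108
scene 0.03 335 zlow [0.241 0.247 0.253] above tcp 0.108
scene 0.05 259 zlow [0.251 0.254 0.257] above tcp 0.115
scene 0.075 451 zlow [0.242 0.248 0.265] above tcp 0.109
```

The body reaches ±0.095 m with its underside 0.10 m above the TCP, and the nearest neighbour is 0.122 m away, so it clears. Lowering by 100 mm, then checking before entering the pins.

Emit:
drive_tool(
  moves="0 0 0.008 0 -1; 0 0 0.022 0 -1; 0 0 0.038 0 -1; 0 0 0.056 0 -1; 0 0 0.074 0 -1; 0 0 0.088 0 -1; 0 0 0.097 0 -1; 0 0 0.100 0 -1",
)

```text
time_s: 15.85
tool_pos: [0.6115, -0.0999, 0.0374]
tool_rot: [-179.9, -0.0, 90.0]
force: [-0.6, 0.6, -1.3]
grip_width: 0.0291
```

```bash
python3 pl.py
python3 - <<'E'
from h import *
a,_=read_camera("side");b,_=read_camera("scene")
cv2.imwrite("pics/c8.png",np.hstack([cv2.resize(x[...,::-1],(396,396),interpolation=2) for x in (a[140:240,190:290],b[190:290,200:300])]))
E
```

```text
15.85 [ 0.6115 -0.0999  0.0374] 0.029104934972788984
wrist disc ztop 0.061 10682 ((0.6102939248085022, -0.09861931204795837), 0.05473604425787926) slope [-0.0022 -0.0002]
  pin [217. 132.] 74 [ 0.5856 -0.0368  0.0333] zmax 0.039
  pin [305. 143.] 96 [ 0.6474 -0.0448  0.033 ] zmax 0.04
  pin [168. 202.] 110 [ 0.546  -0.089   0.0307] zmax 0.04
  pin [337. 220.] 21 [ 0.6755 -0.1037  0.0313] zmax 0.036
side disc ztop 0.063 479 ((0.6101423501968384, -0.09869442880153656), 0.05619305372238159) slope [-0.0021  0.0115]
  pin [222. 177.] 17 [ 0.6749 -0.1043  0.0297] zmax 0.039
  pin [263. 183.] 11 [ 0.5439 -0.0886  0.0329] zmax 0.043
  pin [228. 192.] 19 [ 0.6488 -0.0449  0.0278] zmax 0.039
  pin [249. 196.] 16 [ 0.5835 -0.0362  0.03  ] zmax 0.04
scene disc ztop 0.0638 529 ((0.6118199229240417, -0.10078571736812592), 0.054838377982378006) slope [-0.0002  0.0105]
  pin [230. 245.] 10 [ 0.5726 -0.1546  0.0316] zmax 0.042
  pin [268. 251.] 9 [ 0.6762 -0.1099  0.0312] zmax 0.041
  pin [248. 258.] 9 [ 0.6374 -0.1615  0.0288] zmax 0.039
```

View pics/c8.png

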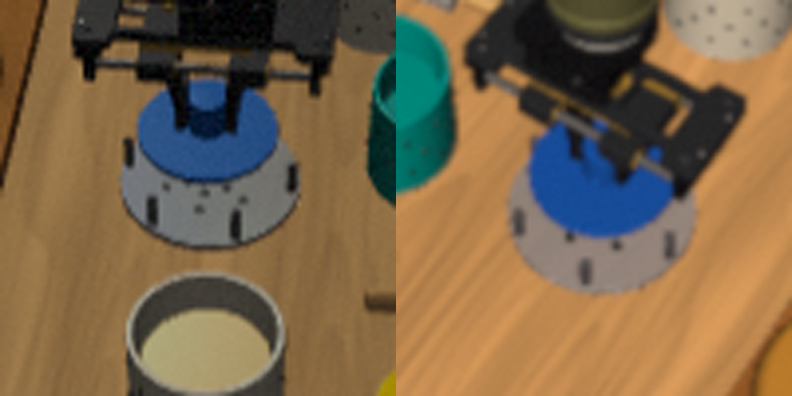

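The pictures show the lid level above the pins, centred over the plate, and mould_a standing open behind it. The opposite pins average (0.611, -0.099) and the lid is at (0.610, -0.099). Lowering the last 35 mm slowly.

Emit:
drive_tool(
  moves="0 0 0.005 0 -1; 0 0 0.011 0 -1; 0 0 0.017 0 -1; 0 0 0.022 0 -1; 0 0 0.026 0 -1; 0 0 0.030 0 -1; 0 0 0.032 0 -1; 0 0 0.033 0 -1",
)

```text
time_s: 16.9
tool_pos: [0.6124, -0.1, 0.0059]
tool_rot: [-180.0, -0.0, 90.0]
force: [-0.6, -0.6, -1.1]
grip_width: 0.0293
```

Emit:
drive_tool(
  moves="0 0 0 0 -1; 0 0 0.0005 0 -1; 0 0 0.001 0 -1; 0 0 0.001 0 -1; 0 0 0.0015 0 -1; 0 0 0.002 0 -1; 0 0 0.002 0 -1; 0 0 0.002 0 -1",
)

```text
time_s: 17.7
tool_pos: [0.6125, -0.1, 0.0041]
tool_rot: [180.0, 0.0, 90.0]
force: [0.0, 0.5, -1.8]
grip_width: 0.0294
```

```bash
python3 pl.py|grep -v pin; python3 -c "
from h import *
o=get_obs();print(o['force'],o['tool_pos'])"
```

```text
17.7 [ 0.6125 -0.1     0.0041] 0.02938296871472854
wrist disc ztop 0.0277 10659 ((0.6114125847816467, -0.09937936067581177), 0.0545307919383049) slope [-0.0003 -0.0005]
side disc ztop 0.029 466 ((0.6081881523132324, -0.10063738375902176), 0.05739360675215721) slope [-0.0034  0.0052]
scene disc ztop 0.0289 500 ((0.611760675907135, -0.1008056253194809), 0.0546463280916214) slope [ 0.0015 -0.0044]
[ 1.21804132  1.16798374 -0.82558818] [ 0.6125649  -0.10000852  0.00420708]
```

About 2 mm to go, and the fingers still carry the weight. Lowering to contact.

Emit:
drive_tool(
  moves="0 0 0.0005 0 -1; 0 0 0.001 0 -1; 0 0 0.0015 0 -1; 0 0 0.002 0 -1; 0 0 0.0022 0 -1; 0 0 0.0022 0 -1; 0 0 0.0022 0 -1; 0 0 0.0022 0 -1",
)

```text
time_s: 18.65
tool_pos: [0.6125, -0.1, 0.0022]
tool_rot: [180.0, 0.0, 90.0]
force: [-1.0, 0.8, 2.8]
grip_width: 0.0292
```

```bash
python3 pl.py|grep -v pin; python3 -c "
from h import *
o=get_obs();print(o['force'],o['tool_pos'])"
```

```text
18.65 [ 0.6125 -0.1     0.0022] 0.029211019220566275
wrist disc ztop 0.0258 10663 ((0.6111243963241577, -0.09955713897943497), 0.0546320378780365) slope [-0.0006 -0.0006]
side disc ztop 0.0272 472 ((0.6097318530082703, -0.09903963655233383), 0.056853827089071274) slope [-0.0005  0.0067]
scene disc ztop 0.0272 492 ((0.6128532886505127, -0.10263901948928833), 0.05364643782377243) slope [ 0.0007 -0.0029]
[-1.49353775  0.82557414  2.09583077] [ 0.61251972 -0.1000084   0.00220273]
```

Contact: the force turned to +2.8 N and the disc top is at 0.026. Opening partway so the fingers stay inside the pins, then going straight up.

Emit:
drive_tool(
  moves="0 0 0 0 -0.2; 0 0 0 0 0; 0 0 0 0 0.2; 0 0 0 0 0.3; 0 0 0 0 0.3; 0 0 0 0 0.3; 0 0 0 0 0.3; 0 0 0 0 0.3",
)

```text
time_s: 19.6
tool_pos: [0.6125, -0.1001, 0.002]
tool_rot: [180.0, 0.0, 90.0]
force: [-0.3, 0.4, -0.8]
grip_width: 0.0564
```

Emit:
drive_tool(
  moves="0 0 -0.004 0 0.3; 0 0 -0.010 0 0.3; 0 0 -0.018 0 0.3; 0 0 -0.028 0 0.3; 0 0 -0.040 0 0.3; 0 0 -0.055 0 0.3; 0 0 -0.072 0 0.3; 0 0 -0.090 0 0.3",
)

```text
time_s: 20.4
tool_pos: [0.6127, -0.1001, 0.0938]
tool_rot: [180.0, 0.0, 90.0]
force: [1.2, -0.9, -0.0]
grip_width: 0.0567
```

Emit:
drive_tool(
  moves="0 0 -0.018 0 0.3; 0 0 -0.036 0 0.3; 0 0 -0.054 0 0.3; 0 0 -0.070 0 0.3; 0 0 -0.080 0 0.3; 0 0 -0.080 0 0.3; 0 0 -0.080 0 0.3; 0 0 -0.080 0 0.3",
)

```text
time_s: 21.2
tool_pos: [0.6118, -0.1, 0.1708]
tool_rot: [-179.9, -0.0, 90.0]
force: [-0.5, 0.4, -0.1]
grip_width: 0.0562
```

```bash
python3 pl.py
python3 - <<'E'
from h import *
print(get_obs()["force"])
a,_=read_camera("side");b,_=read_camera("scene")
cv2.imwrite("pics/c9.png",np.hstack([cv2.resize(x[...,::-1],(398,500),interpolation=2) for x in (a[90:330,160:350],b[130:350,140:315])]))
# displacement of others vs start
for n,im in (("side",a),("scene",b)):
    i0=np.load(n+".npz")["im"];W=np.load(n+".npz")["W"]
    h=lambda im:cv2.cvtColor(im,cv2.COLOR_RGB2HSV)
    for nm,lo,hi in (("green",60,80),("orange",8,14),("turq",82,96),("yellow",24,30)):
        f=lambda x:(lambda q:np.argwhere((q[...,0]>=lo)&(q[...,0]<=hi)&(q[...,1]>200)&(q[...,2]>60)&(np.hypot(W[...,0]-.55,W[...,1])<.45)&(W[...,0]<.66)))(h(x))
        p,q=f(i0),f(im);print(n,nm,len(p),len(q),(np.median(q,0)-np.median(p,0)) if len(p) and len(q) else '')
E
```

```text
21.2 [ 0.6118 -0.1     0.1708] 0.05624896304112443
wrist disc ztop 0.0259 4995 ((0.6116988062858582, -0.09979797154664993), 0.05419392138719559) slope [-0.0002 -0.0002]
  pin [231. 125.] 19 [ 0.5853 -0.0369  0.0359] zmax 0.039
  pin [284. 132.] 25 [ 0.6474 -0.0449  0.0354] zmax 0.039
  pin [200. 169.] 29 [ 0.5462 -0.0894  0.0308] zmax 0.039
  pin [304. 181.] 33 [ 0.6737 -0.105   0.0314] zmax 0.04
  pin [222. 214.] 32 [ 0.571  -0.1496  0.0302] zmax 0.038
  pin [272. 220.] 33 [ 0.6353 -0.1574  0.0303] zmax 0.039
side disc ztop 0.0274 550 ((0.6122716665267944, -0.10048379749059677), 0.056304994970560074) slope [0.0019 0.0098]
  pin [236. 166.] 12 [ 0.6353 -0.1574  0.0293] zmax 0.038
  pin [256. 170.] 12 [ 0.5704 -0.1485  0.0306] zmax 0.04
  pin [222. 177.] 16 [ 0.6752 -0.1049  0.0301] zmax 0.041
  pin [264. 184.] 12 [ 0.5438 -0.0891  0.0314] zmax 0.041
  pin [241. 192.] 81 [ 0.6085 -0.0513  0.0265] zmax 0.039
scene disc ztop 0.0272 720 ((0.6104720830917358, -0.10187327116727829), 0.05538355931639671) slope [-0.0028  0.0022]
  pin [255. 221.] 9 [ 0.586  -0.0412  0.0282] zmax 0.035
  pin [234. 226.] 8 [ 0.5453 -0.0944  0.0306] zmax 0.041
  pin [272. 233.] 5 [ 0.6518 -0.0501  0.0286] zmax 0.043
  pin [231. 245.] 10 [ 0.5728 -0.154   0.0309] zmax 0.04
  pin [268. 251.] 9 [ 0.6759 -0.1095  0.0303] zmax 0.043
  pin [248. 258.] 11 [ 0.638  -0.162   0.0299] zmax 0.041
[ 0.13883608 -0.07444952  0.34591551]
side green 8 9 [-1.5  0. ]
side orange 119 126 [1. 1.]
side turq 392 386 [1. 0.]
side yellow 928 925 [0. 0.]
scene green 852 840 [-0.5 -0.5]
scene orange 59 204 [ -3. -20.]
scene turq 1221 1221 [0. 0.]
scene yellow 22 0
```

View pics/c9.png

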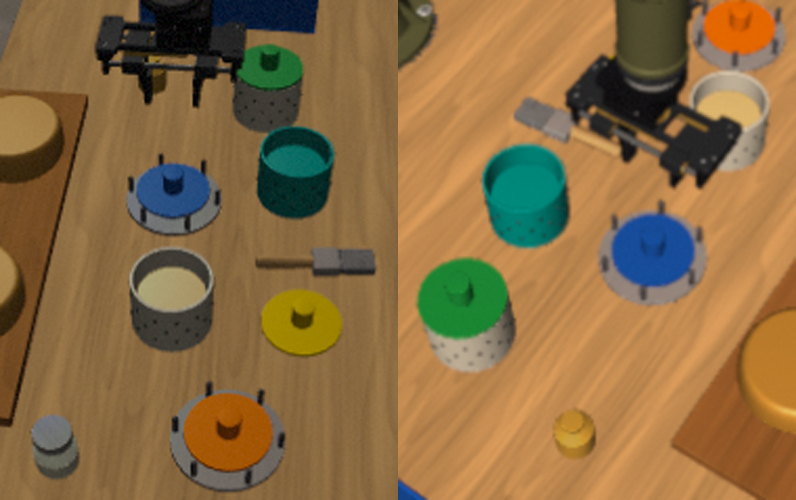

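Both views show the blue lid flat, knob up, between the pins, with the gripper clear. Mould_a is upright and everything else is in place. The orange change in the scene view comes from the arm hiding part of that lid at the start. Handing in.

```bash
python3 -c "
from cell import *
print(sign_off())"
```

```text
the job is handed in; nothing more can be done
None
```

The blue lid is off mould_a and sits flat, knob up, between the pins of the empty cradle. I let go of it there and handed the job in at about 21 s of the 42 s allowed; `sign_off()` gives no verdict.

**Missed grips:** The first two tries at the knob failed, and the lid stayed on its mould. All three cameras showed the fingers ending about 30 mm short of the TCP as described, so I went that much deeper. The third grip held at 29 mm on the knob.

**Last checks:**
- **Height and tilt:** the wrist camera put the top of the lid's disc at 0.026 m, so its origin is about 8 mm above the cradle's, with a slope near 0.
- **Centring:** the lid is at about (0.611, -0.100) and the cradle centre at about (0.611, -0.099), so 1–3 mm apart. The side camera's lid-disc height read 1–2 mm higher, and it showed a slope of about 0.01.
- **Surroundings:** the green, turquoise and yellow things moved no more than 1.5 pixels from their start positions where they could be compared. The orange lid moved about 1 pixel in the side view.
- **Not comparable:** in the scene view, the orange lid jumped about 20 pixels and yellow could not be compared at all. I put the orange jump down to the arm hiding part of that lid at the start.
- **By eye only:** I judged the moulds, brush, jar and weight from the last picture, and they looked in place. The gripper was well above everything.

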